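# Loupe at focal height over the bare connector

## Robot

A 6-joint arm with a two-finger parallel gripper is mounted at the origin on the work surface. World frame = base frame: x ahead of the robot, y to its left, z up, the work surface at z = 0. Lengths are in m, angles in rad, forces in N, time in s.
With the tool pointing down it reaches from about 0.275 to 0.775 m from the base axis. Payload 14.6 kg.
Tool frame: the origin (TCP) lies midway between the tips of the shut fingers; the grasp point (between the pads) lies 19 mm behind it; z points along the fingers, y is the line along which they close (so a half turn about z gives the same grasp; the last joint's range is limited). The gripper opens to 85 mm and grips with 20 to 120 N. Pads are 22 mm wide; open, the fingers measure 114 mm over their backs; the gripper's body (76 mm by 85 mm) begins 54 mm behind the grasp point. The pads swing forward as they close: fully open they stand 13 mm farther back than shut.
Start: joints at [-1.427, 0.263, -0.048, 1.259, 0, 1.415], TCP at [0.155, -0.502, 0.208] pointing down, gripper open.
Joint ranges: [-2.65, 2.65], [-0.89, 1.7], [-1.18, 1.37], [-2.13, 2.11], [-1.35, 1.29], [-3.14, 3.14]. Speed limits (rad/s): [1.89, 1.89, 2.57, 2.79, 3.14, 3.14].

## Interface

Orientations are given as a 3x3 rotation matrix whose columns are the frame's x, y, z axes.
In Python, from bench import readout, eyes, arm gives the robot as it stands. The module is installed in compiled form; this text tells all that it offers.
- The arm moves only by the tool step_arm, never from a script. Its argument "plan" is a list that holds one entry, the list of rows, each a list of 7 numbers: the closure, from 0 (fully open) to 1 (shut), then the shift along the tool's x, y, z in mm, then the turn, a rotation vector about the tool's x, y, z in degrees. A call has 1 to 20 rows; each row is the pose to reach, as a shift and turn from the pose commanded when the call began, along the tool's axes at that moment; what a row does not reach only later rows make up. A row lasts 1/12 s, in which the tool goes at most 41.7 mm and 7.16 degrees, less where a joint would pass 70% of its speed; a pose out of reach is approached as far as the arm can. A call with a gripper value outside its range is refused whole. The fingers move at their own pace and stop on an object; "grip_force" is the grip in N (left out, the last holds). Time passes only in rows, so rows that repeat a pose let the fingers close. It gives the time, the measured TCP pose, the force and the opening at its end, in the units of the state.
- readout.observe(): the state, without advancing time (a new reading comes with each control period).
- eyes.snapshot(name): name is "scene" or "top"; returns the picture (384x512x3 uint8, blue, green, red); there is no depth.
- eyes.camera_model(name): a dict with "fx", "fy", "cx", "cy" (pixels), "pose" (4x4, takes a point from camera to world coordinates). Camera axes: x right, y down, z forward; pixel columns grow to the right and rows downward; lengths in m; the calibration is good to about 2 mm. A picture is of the moment at which its call begins. camera_model takes no time and is no camera call.
- arm.sign_off(): hands the job in, once; it reports no verdict.
The state is a dict: "t": time; "joints": joint angles; "qvel": joint speeds; "joint_torque": joint torques, N m; "tool_pos": TCP position; "tool_rot": TCP orientation; "force": force on the tool from outside, world axes, zero at the start; "moment": the same for the moment, N m; "width": opening from 0.0 (shut) to 1.0 (fully open).
Only numpy, scipy, OpenCV 4.12 (cv2) and the standard library are available. Lean on these libraries where they do the work, as an engineer would, in place of code of your own. Each camera call takes 0.05 s, during which the arm holds its last target. There are 200 camera calls.

## Task

Two connectors stand on the microscope stand: find the one whose pins are bare (the other still wears its dust cap), take the hand loupe by its handle and hold its lens centred above that connector, level, at the focal height, which is marked by the top edge of the dark stop collar on the stand's post. Keep it there steadily for two seconds in the gripper alone, and finish while still holding it there; leave the connectors, the cap, the collar and everything else on the bench undisturbed.

Things in the scene. Friction and masses are not known exactly. Their poses are not given: they have to be found in the camera images.
- loupe: hand loupe lying flat: glass lens in a steel rim 72 mm across, 9 mm thick; white handle, 14 x 14 mm section, on the bench from 52 to 150 mm behind the lens centre (-x). Its axis is at the lens's mid-plane; a thin neck joins it to the rim. Origin at bench level under the lens centre, 7 mm below mid-plane; x from handle to lens, z square to the lens. About 90 g, centre of mass near the neck
- lens_centre (a point): centre of the loupe's lens, on its mid-plane; axes as the loupe's
- stand: fixed microscope stand, head taken off: cream plate 200 mm (x) by 260 mm (y), top 30 mm above the bench; steel post 20 mm across, 70 mm to +x of its middle, rising to 246 mm. Origin at bench level under the plate's middle, z up, -x edge nearest the robot. The connectors stand on the plate 15 to 50 mm to -x of its middle, one on either side, 54 to 70 mm off its middle line
- collar_top (a point): centre of the stop collar's top edge, on the post's axis: a dark steel collar, 38 mm across, 20 mm high, clamped on the stand's post, its black star knob reaching 45 mm to the stand's +x. It may stand at any height with this edge 115 to 175 mm above the bench, and stays there unless pushed hard. The lens's mid-plane belongs at this height
- connector_1: one of two equal panel connectors standing mouth up on the stand: aluminium flange 44 mm square, 4 mm thick; round shell 36 mm across, 24 mm high in all, open at the top with seven brass pins in a dark well. Origin under its centre, z up. The dust cap sits on either one and hides its pins; the other is bare
- connector_2: one of two equal panel connectors standing mouth up on the stand: aluminium flange 44 mm square, 4 mm thick; round shell 36 mm across, 24 mm high in all, open at the top with seven brass pins in a dark well. Origin under its centre, z up. The dust cap sits on either one and hides its pins; the other is bare
- connector_1_mouth (a point): centre of connector_1's upper rim, 24 mm above its underside
- connector_2_mouth (a point): centre of connector_2's upper rim, 24 mm above its underside
- dust_cap: round steel dust cap, 45 mm across, 19 mm high with its button, knurled, flat on top; it sits loosely over the shell of one of the connectors, its top 31 mm above the connector's underside. Origin on its axis at its lower edge, 12 mm above the connector's underside
- tweezers: steel tweezers lying flat, 130 mm long, 8 mm high; origin under the middle, x along them towards the points. Not needed, to be left alone
- lock_nut: flat brass ring nut, 34 mm outside, 25 mm hole, 7 mm high, lying on the stand's plate between the connectors; origin under its centre. Not needed, to be left alone
- petri_dish: clear closed dish, 92 mm across, 16 mm high; origin under its centre. Not needed, to be left alone
- vial: small amber bottle with black cap, 28 mm across, 55 mm high; origin under its centre. Not needed, to be left alone
- screwdriver: screwdriver lying flat, 170 mm long; origin under its middle. Not needed, to be left alone
- beaker: glass beaker, 64 mm across, 85 mm high; origin under its centre. Not needed, to be left alone
Not all that is in view belongs to the job. Of the things that look like the loupe, the larger one is meant. What is shaped like the dust_cap but pink is not meant.

How it is judged:
On the way, in this order (a step that is already met when the one before it is completed fails the run):
1. the loupe is lifted off the bench by its handle (height (world z) of lens_centre above 0.05 m and contact force between loupe and the fingers above 1 N and distance between the grasp point and lens_centre above 0.048 m), for 0.2 s.
2. the loupe is held still and level over the bare connector, at the collar's height, for about two seconds (((horizontal distance between dust_cap and connector_2 below 0.012 m and horizontal distance between lens_centre and connector_1_mouth below 0.012 m) or (horizontal distance between dust_cap and connector_1 below 0.012 m and horizontal distance between lens_centre and connector_2_mouth below 0.012 m)) and z of lens_centre in the frame of collar_top between -0.007 and 0.007 m and angle between loupe's own z axis and vertical below 0.1 rad and linear speed of loupe below 0.02 m/s and angular speed of loupe below 0.15 rad/s and contact force between loupe and the fingers above 1 N and distance between the grasp point and lens_centre above 0.048 m and contact force between loupe and stand below 0.3 N and contact force between loupe and connector_1 below 0.3 N and contact force between loupe and connector_2 below 0.3 N and contact force between loupe and dust_cap below 0.3 N), for 1.8 s.
At the end, for the whole second after the job is handed in: The fingers hold the loupe by its handle, lens centre within 12 mm of the bare connector's axis and 7 mm of the collar top's height, tilt under 0.1 rad, still, touching neither stand, connectors nor cap; connectors and cap within 10 mm, collar 4 mm, other things 20 mm of their starts (all of step 2 and distance of each of connector_1, connector_2, dust_cap from where it was at the start of the episode below 0.01 m and distance of collar_top from where it was at the start of the episode below 0.004 m and distance of each of tweezers, lock_nut, petri_dish, vial, screwdriver, beaker from where it was at the start of the episode below 0.02 m); the arm keeps its last pose, push and grip.
It fails at once if a connector or the dust cap is pushed more than 10 mm out of place, or the cap comes off (distance of any of connector_1, connector_2, dust_cap from where it was at the start of the episode above 0.01 m).
It fails at once if the stop collar is shifted by more than 4 mm (distance of collar_top from where it was at the start of the episode above 0.004 m).
It fails at once if another thing on the bench is pushed more than 20 mm (distance of any of tweezers, lock_nut, petri_dish, vial, screwdriver, beaker from where it was at the start of the episode above 0.02 m).
It also fails if it takes over 46 s, if anything falls off the work surface, if the arm or the gripper's body presses on something with over 40 N, if the wrist force passes 120 N, or if a joint passes its speed limit or range.

## Working session

There is one attempt and no reset: what is moved stays moved. The work goes in short steps, Python scripts to look and compute and a tool call to move; the robot and the scene stay as the last step left them, time stands still between calls to the robot, and variables do not carry over. Pictures are saved under pics/ and viewed, on a budget of 10 in all, crops included, one or two more only if the job needs it, and the job is handed in when it is done.

Besides the shell and the picture viewer there is one more tool, called after "Emit:" as name(argument=value, ...), one argument or row to a line, values as JSON. step_arm: Moves the arm, as the interface text tells. Its arguments: {"type":"object","properties":{"plan":{"type":"array","items":{"type":"array","items":{"type":"array","items":{"type":"number"}}}},"grip_force":{"type":"number"}},"required":["plan"]}

```bash
mkdir -p pics; python3 - <<'E'
from bench import readout, eyes, arm
import cv2,numpy as np
for n in("scene","top"):
    im=eyes.snapshot(n); cv2.imwrite(f"pics/{n}0.png",im)
    cv2.imwrite(f"pics/{n}0b.png",cv2.resize(im,(800,600),interpolation=cv2.INTER_CUBIC))
    c=eyes.camera_model(n);print(n,c["fx"],c["fy"],c["cx"],c["cy"]);print(np.round(c["pose"],3))
s=readout.observe();print(s["t"],np.round(s["tool_pos"],3),np.round(s["tool_rot"],3),s["force"])
E
```

```text
scene 449.18368903821676 449.18368903821676 258.54824158471837 196.76121332850101
[[-0.183  0.745 -0.642  1.259]
 [ 0.983  0.126 -0.134  0.086]
 [-0.019 -0.656 -0.755  0.899]
 [ 0.     0.     0.     1.   ]]
top 405.4003194360206 405.4003194360206 249.87480287964553 190.90479984783477
[[ 0.000e+00 -9.960e-01  9.100e-02  4.850e-01]
 [-1.000e+00  1.000e-03  9.000e-03 -6.700e-02]
 [-9.000e-03 -9.100e-02 -9.960e-01  1.227e+00]
 [ 0.000e+00  0.000e+00  0.000e+00  1.000e+00]]
0.1 [ 0.154 -0.501  0.207] [[ 0.956  0.294 -0.   ]
 [ 0.294 -0.956  0.001]
 [ 0.    -0.001 -1.   ]] [ 0.16636952  0.37376742 -1.13328005]
```

View pics/scene0b.png

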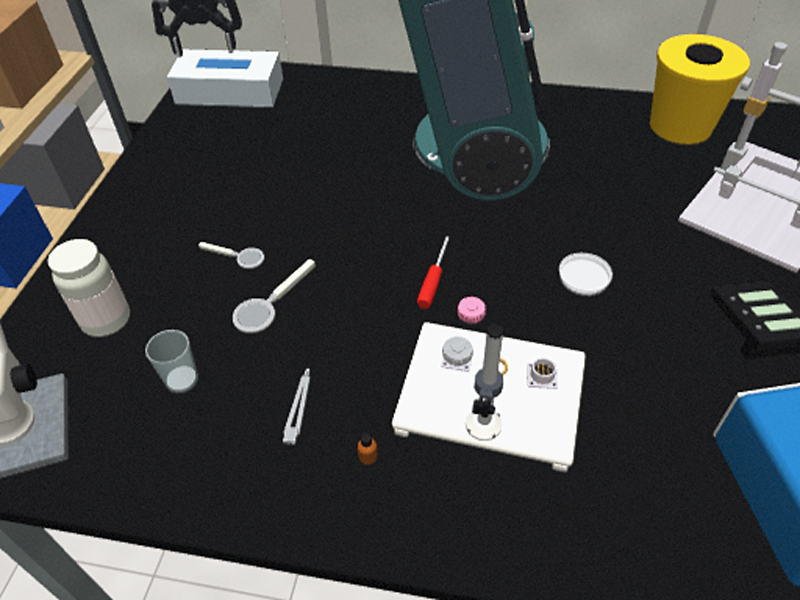

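View pics/top0b.png

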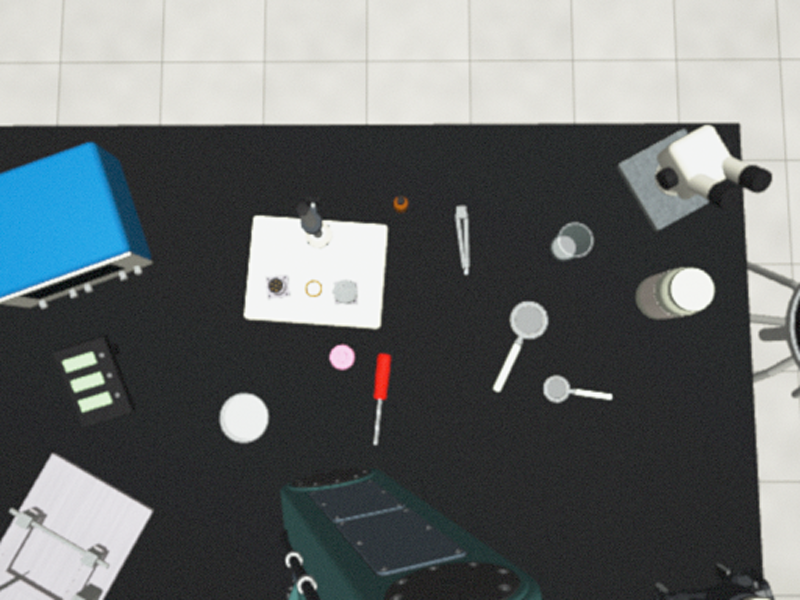

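The bare connector is the left one in the top view, around (277,286) in the enlarged picture, and the capped one is at (345,291). The large loupe's lens is at (529,320) with its handle end at (497,390). The collar is at (489,380) in the scene view.

```bash
cat > h.py <<'E'
from bench import readout, eyes, arm
import cv2,numpy as np
def ray(n,u,v):
    c=eyes.camera_model(n);P=np.array(c["pose"]);d=P[:3,:3]@[(u-c["cx"])/c["fx"],(v-c["cy"])/c["fy"],1];return P[:3,3],d
def onz(n,u,v,z):
    o,d=ray(n,u,v);return o+d*(z-o[2])/d[2]
def proj(n,p):
    c=eyes.camera_model(n);P=np.array(c["pose"]);q=P[:3,:3].T@(np.array(p)-P[:3,3]);return np.array([c["fx"]*q[0]/q[2]+c["cx"],c["fy"]*q[1]/q[2]+c["cy"]])
E
python3 - <<'E'
from h import *
t=cv2.imread("pics/top0.png");s=cv2.imread("pics/scene0.png")
# loupe: handle & lens
hsv=cv2.cvtColor(t,cv2.COLOR_BGR2HSV)
m=((hsv[...,2]>90)).astype(np.uint8)
for box,name in(((310,185,355,256),"loupe"),((155,135,250,212),"plate")):
    x0,y0,x1,y1=box;k=np.zeros_like(m);k[y0:y1,x0:x1]=m[y0:y1,x0:x1]
    cs,_=cv2.findContours(k,cv2.RETR_EXTERNAL,cv2.CHAIN_APPROX_NONE)
    for c in cs:
        if cv2.contourArea(c)<30: continue
        M=cv2.moments(c);print(name,cv2.contourArea(c),M["m10"]/M["m00"],M["m01"]/M["m00"],cv2.boundingRect(c),cv2.minAreaRect(c),cv2.minEnclosingCircle(c))
        if name=="plate":
            for p in cv2.boxPoints(cv2.minAreaRect(c)):print(np.round(onz("top",*p,0.03),4))
    # for p in c
a=cv2.resize(s[200:290,250:380],None,fx=6,fy=6,interpolation=cv2.INTER_CUBIC)
b=cv2.resize(t[125:215,150:280],None,fx=6,fy=6,interpolation=cv2.INTER_CUBIC)
cv2.imwrite("pics/a.png",a);cv2.imwrite("pics/b.png",b)
E
```

```text
loupe 76.0 351.25 247.9956140350877 (348, 240, 7, 16) ((351.0, 247.5), (15.0, 6.0), 90.0) ((352.0, 247.5), 7.762187480926514)
loupe 646.5 334.0229440577468 213.15055426656352 (315, 193, 36, 58) ((333.66790771484375, 222.6162109375), (24.96990394592285, 61.4838981628418), 13.448614120483398) ((330.0178527832031, 221.9642791748047), 31.3449764251709)
plate 5814.0 202.03835569315444 173.5147632152276 (156, 135, 93, 76) ((202.01174926757812, 171.34706115722656), (88.27766418457031, 72.32479858398438), 4.39870548248291) ((201.71817016601562, 173.8365020751953), 54.22795867919922)
[0.5558 0.2236 0.03  ]
[0.7732 0.2116 0.03  ]
[ 0.752  -0.0535  0.03  ]
[ 0.5357 -0.0372  0.03  ]
```

View pics/a.png

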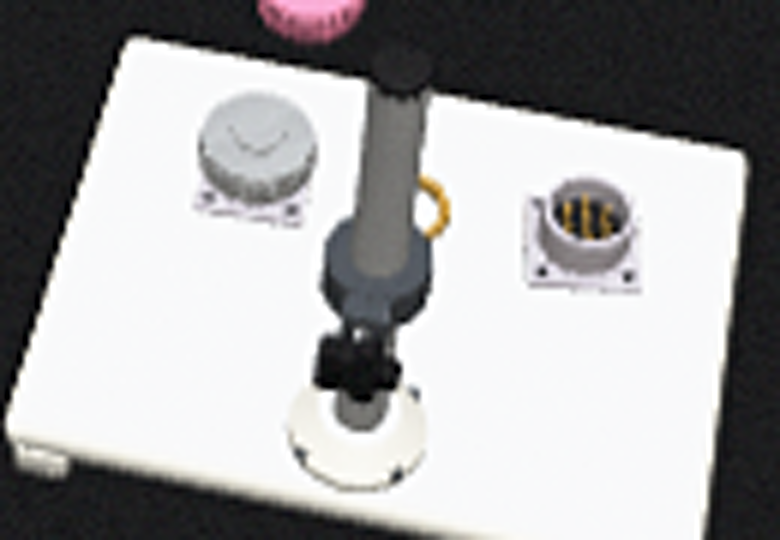

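View pics/b.png

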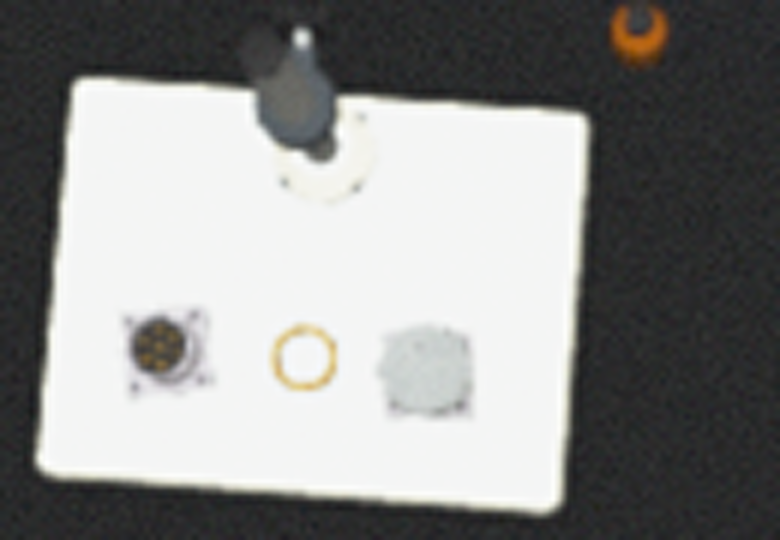

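The crops show the bare mouth at (162,345) in the top crop and (587,208) in the scene crop. The post meets the collar's top edge in front at (382,277) in the scene crop, and the collar's sides are at x≈321 and 433.

```bash
python3 - <<'E'
from h import *
B=lambda x,y:((x+.5)/6-.5+150,(y+.5)/6-.5+125)
A=lambda x,y:((x+.5)/6-.5+250,(y+.5)/6-.5+200)
toA=lambda p:np.round((np.array(p)-[250,200]+.5)*6-.5,0)
toB=lambda p:np.round((np.array(p)-[150,125]+.5)*6-.5,0)
c=[onz("top",*B(*p),.03) for p in((72,78),(590,112),(563,512),(37,472))]
print("sides",[round(np.linalg.norm(c[i]-c[(i+1)%4]),4) for i in range(4)])
ctr=np.mean(c,0);ex=(c[0]+c[1]-c[2]-c[3]);ex/=np.linalg.norm(ex);print("plate",ctr,ex)
c2=[onz("scene",*A(*p),.03) for p in((132,38),(748,153))];print("scene far corners (=near robot)",c2, "top:",c[2],c[3])
post=ctr+.07*ex;print("post",post)
print("mouth top",onz("top",*B(162,345),.054),"flange",onz("top",*B(168,352),.034),"mouth scene",onz("scene",*A(587,208),.054))
print("cap top-of",onz("top",*B(425,370),.056), "nut",onz("top",*B(305,358),.037))
for z in np.arange(.115,.176,.01):
    ring=lambda r:np.array([proj("scene",[post[0]+r*np.cos(a),post[1]+r*np.sin(a),z]) for a in np.linspace(0,6.28,73)])
    r1=ring(.019);r2=ring(.010)
    print(round(z,3),"collar ring topmost",toA(r1[r1[:,1].argmin()]),"bottom",toA(r1[r1[:,1].argmax()]),"left",toA(r1[r1[:,0].argmin()]),"right",toA(r1[r1[:,0].argmax()]),"postfront",toA(r2[r2[:,1].argmax()]),"top ctr",toB(proj("top",[post[0],post[1],z])))
print("post top",toA(proj("scene",[post[0],post[1],.246])),"base",toA(proj("scene",[post[0],post[1],.03])),toB(proj("top",[post[0],post[1],.246])))
# loupe
t=cv2.imread("pics/top0.png");g=cv2.cvtColor(t,cv2.COLOR_BGR2HSV)
m=np.zeros(t.shape[:2],np.uint8);m[188:256,310:347]=(g[188:256,310:347,2]>70)
d=cv2.erode(m,np.ones((9,9)));d=cv2.dilate(d,np.ones((11,11)))
def big(k):
    cs,_=cv2.findContours(k,cv2.RETR_EXTERNAL,cv2.CHAIN_APPROX_NONE);return max(cs,key=cv2.contourArea)
m2=np.zeros_like(t[...,0]);m2[185:236,310:360]=(g[185:236,310:360,2]>70)
d=cv2.morphologyEx(m2,cv2.MORPH_OPEN,cv2.getStructuringElement(cv2.MORPH_ELLIPSE,(11,11)))
(u,v),ax,_=cv2.fitEllipse(big(d));L=onz("top",u,v,.0115);print("lens",u,v,ax,L)
h=m*(1-cv2.dilate(d,np.ones((9,9))));hc=big(h);r=cv2.minAreaRect(hc);H=onz("top",*r[0],.014);print("handle",r,H, "dist",np.linalg.norm((H-L)[:2]))
e=L-H;print("yaw",np.degrees(np.arctan2(e[1],e[0])))
for p in cv2.boxPoints(r): print(onz("top",*p,.014))
E
```

```text
sides [np.float64(0.2602), np.float64(0.2002), np.float64(0.2606), np.float64(0.1982)]
plate [0.64756639 0.08559772 0.03      ] [ 0.99777558 -0.06666245  0.        ]
scene far corners (=near robot) [array([ 0.54498418, -0.02987361,  0.03      ]), array([0.56285349, 0.22422749, 0.03      ])] top: [ 0.53826135 -0.03766765  0.03      ] [0.55809913 0.22214327 0.03      ]
post [0.71741068 0.08093135 0.03      ]
mouth top [0.61841139 0.15678859 0.054     ] flange [0.617205   0.15757616 0.034     ] mouth scene [0.61942308 0.16006918 0.054     ]
cap top-of [0.60588329 0.02863973 0.056     ] nut [0.61383823 0.08937652 0.037     ]
0.115 collar ring topmost [362. 253.] bottom [369. 343.] left [311. 294.] right [420. 301.] postfront [367. 321.] top ctr [304. 118.]
0.125 collar ring topmost [364. 236.] bottom [371. 327.] left [312. 277.] right [422. 285.] postfront [369. 305.] top ctr [301. 114.]
0.135 collar ring topmost [366. 219.] bottom [373. 311.] left [314. 260.] right [425. 268.] postfront [371. 289.] top ctr [298. 109.]
0.145 collar ring topmost [368. 202.] bottom [375. 294.] left [315. 2
[... 284 characters left out ...]
 217.] postfront [378. 237.] top ctr [289.  95.]
0.175 collar ring topmost [374. 149.] bottom [382. 242.] left [320. 191.] right [435. 199.] postfront [380. 219.] top ctr [286.  90.]
post top [394.  59.] base [350. 427.] [262.  53.]
lens 338.0293884277344 204.4220733642578 (24.373353958129883, 24.56705665588379) [ 0.55545186 -0.32072117  0.0115    ]
handle ((323.76629638671875, 235.18414306640625), (6.759528160095215, 33.531517028808594), 25.20112419128418) [ 0.46384751 -0.27610008  0.014     ] dist 0.10189405838859421
yaw -25.971020125065213
[ 0.423406   -0.24527282  0.014     ]
[ 0.51307982 -0.2890633   0.014     ]
[ 0.50452075 -0.30710397  0.014     ]
[ 0.41497115 -0.26323057  0.014     ]
```

```bash
cat >> h.py <<'E'
def togo(target,yaw_deg):
    s=readout.observe();R=np.array(s["tool_rot"]);p=np.array(s["tool_pos"])
    y=np.radians(yaw_deg);Rt=np.array([[np.cos(y),np.sin(y),0],[np.sin(y),-np.cos(y),0],[0,0,-1]])
    from scipy.spatial.transform import Rotation as Ro
    print("t",s["t"],"pos",np.round(p,4),"shift",np.round(R.T@(np.array(target)-p)*1000,1),"turn",np.round(np.degrees(Ro.from_matrix(R.T@Rt).as_rotvec()),1),"joints",np.round(s["joints"],2),"w",s["width"],"F",np.round(s["force"],1))
E
python3 - <<'E'
from h import *
togo([.4944,-.2909,.10],154)
s=cv2.imread("pics/scene0.png").astype(int)
print("cols 303..323: B-R then gray")
for r in range(230,262): print(r,s[r,303:324].mean(1).astype(int) if False else s[r,303:323,0]-s[r,303:323,2], s[r,303:323].mean(1).astype(int))
E
```

```text
t 0.1 pos [ 0.1545 -0.5015  0.2075] shift [ 386.8 -101.1  107.6] turn [-0.000e+00 -1.000e-01 -1.369e+02] joints [-1.43  0.26 -0.05  1.26 -0.    1.42] w 1.0000841714670268 F [ 0.2  0.4 -1.1]
cols 303..323: B-R then gray
230 [   1    1    0    1    2    0    2    0   -4   -3   -3   -3   -3   -2
   -4   -3  -20 -112 -125  -86] [250 250 250 249 251 255 195  94 107 109 113 115 114 120 115 111  98 114
 159 182]
231 [   1    1    1    1    2    0    1   -4   -2   -6   -3   -3   -4   -6
   -3   -1    3  -63  -91 -129] [250 249 249 249 250 255 162  95 105 111 115 115 117 119 115 110 129 125
  92 134]
232 [  1   1   1   1   2   0   2  -4  -3  -5  -3  -4  -4  -2  -3  -4   2   3
 -27 -82] [249 249 249 249 251 255 149  95 108 108 116 116 115 117 113 105 181 253
 167  84]
233 [  1   1   1   1   1   0   1  -5  -3  -4  -3  -3  -3  -3  -3  -2   4   0
   4 -21] [249 249 249 249 251 255 150 100 108 112 117 116 119 117 114 100 230 255
 253 161]
234 [ 1  1  1  1  1  0 -1 -3 -2 -4 -2 -4 -4 -3 -3 -1  2  2  3  6] [249 249 249 250 253 255 119 104 108 113 115 117 117 113 114  97 234 254
 253 252]
235 [ 1  1  
[... 3434 characters left out ...]
 0  1  1  1  1  1  1] [ 75  27  34  24  34  35  43  31  35  29  21  88  96 255 252 249 249 249
 249 249]
258 [ 1 -1 -1  2 -1  3  5 -1  0  2  1 -3 -2  0  1  1  1  1  1  1] [ 53  36  38  32  37  37  25  37  41  28  25 112 135 255 253 249 249 249
 249 249]
259 [ 2  2  0  6 -1  1  1  4 -3  3  3  0 -3  4  0  1  1  1  1  1] [ 36  23  22  30  40  37  25  21  30  25  23  62  81 241 255 250 249 249
 249 249]
260 [ 1  4 -2 -2  2  1  6  4  3 -1  1  2  0  3  0  1  1  1  1  1] [ 28  17  17  20  27  25  19  20  15  20  23  29  29 115 255 251 249 249
 249 248]
261 [ 1  2 -1 -3  3 -2 -1  1  4  1  2  0  1  4  0  1  1  2  1  1] [ 28  17  19  20  17  16  17  19  13  27  26  40  25   2 255 252 249 249
 249 248]
```

Emit:
step_arm(
  plan=[
    [[0.4, 387, -101, 80, 0, 0, -137], [0.4, 387, -101, 80, 0, 0, -137], [0.4, 387, -101, 80, 0, 0, -137], [0.4, 387, -101, 80, 0, 0, -137], [0.4, 387, -101, 80, 0, 0, -137], [0.4, 387, -101, 80, 0, 0, -137], [0.4, 387, -101, 80, 0, 0, -137], [0.4, 387, -101, 80, 0, 0, -137], [0.4, 387, -101, 80, 0, 0, -137], [0.4, 387, -101, 80, 0, 0, -137], [0.4, 387, -101, 80, 0, 0, -137], [0.4, 387, -101, 80, 0, 0, -137], [0.4, 387, -101, 80, 0, 0, -137], [0.4, 387, -101, 80, 0, 0, -137], [0.4, 387, -101, 80, 0, 0, -137], [0.4, 387, -101, 80, 0, 0, -137], [0.4, 387, -101, 80, 0, 0, -137], [0.4, 387, -101, 80, 0, 0, -137], [0.4, 387, -101, 80, 0, 0, -137], [0.4, 387, -101, 80, 0, 0, -137]],
  ],
  grip_force=60,
)

```text
t: 1.77
tool_pos: [0.4945, -0.2912, 0.1276]
tool_rot: [[-0.902, 0.431, -0.0], [0.431, 0.902, 0.0], [0.001, 0.0, -1.0]]
force: [-0.2, 0.7, 0.9]
width: 0.6
```

Emit:
step_arm(
  plan=[
    [[0.4, 0, 0, 0, 0, 0, 0], [0.4, 0, 0, 0, 0, 0, 0], [0.4, 0, 0, 0, 0, 0, 0], [0.4, 0, 0, 0, 0, 0, 0]],
  ],
)

```text
t: 2.1
tool_pos: [0.4946, -0.2913, 0.1278]
tool_rot: [[-0.899, 0.438, -0.0], [0.438, 0.899, 0.0], [0.0, 0.0, -1.0]]
force: [-0.1, -0.2, -0.3]
width: 0.601
```

```bash
python3 - <<'E'
from h import *
togo([.4944,-.2909,.004],154)
t=eyes.snapshot("top");cv2.imwrite("pics/t1.png",cv2.resize(t[170:270,280:400],None,fx=6,fy=6,interpolation=cv2.INTER_CUBIC))
E
```

```text
t 2.1 pos [ 0.4946 -0.2913  0.1278] shift [  0.4   0.2 123.8] turn [ 0. -0.  0.] joints [-0.67  0.38 -0.09  1.1   0.   -0.22] w 0.6012009894357435 F [-0.1 -0.2 -0.3]
```

View pics/t1.png

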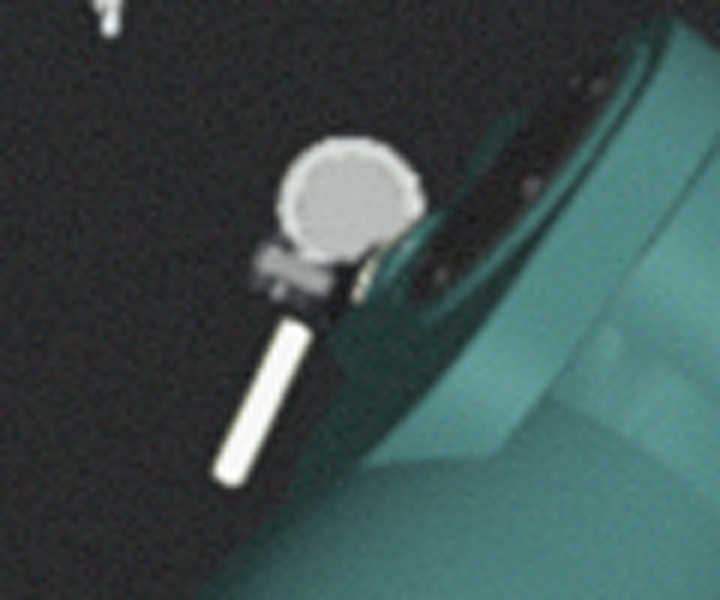

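The gripper sits over the front of the handle and is aligned with it (lens at (350,200), handle end at (230,475) in this crop). I'll descend and grip.

Emit:
step_arm(
  plan=[
    [[0.4, 0, 0, 30, 0, 0, 0], [0.4, 0, 0, 60, 0, 0, 0], [0.4, 0, 0, 85, 0, 0, 0], [0.4, 0, 0, 100, 0, 0, 0], [0.4, 0, 0, 110, 0, 0, 0], [0.4, 0, 0, 117, 0, 0, 0], [0.4, 0, 0, 121, 0, 0, 0], [0.4, 0, 0, 123, 0, 0, 0], [0.4, 0, 0, 123, 0, 0, 0], [0.4, 0, 0, 123, 0, 0, 0]],
  ],
)

```text
t: 2.98
tool_pos: [0.4951, -0.2916, 0.0056]
tool_rot: [[-0.9, 0.437, 0.001], [0.437, 0.9, -0.001], [-0.001, -0.0, -1.0]]
force: [0.6, 0.4, 0.4]
width: 0.599
```

Emit:
step_arm(
  plan=[
    [[1, 0, 0, 0, 0, 0, 0], [1, 0, 0, 0, 0, 0, 0], [1, 0, 0, 0, 0, 0, 0], [1, 0, 0, 0, 0, 0, 0], [1, 0, 0, 0, 0, 0, 0], [1, 0, 0, 0, 0, 0, 0], [1, 0, 0, 0, 0, 0, 0], [1, 0, 0, 0, 0, 0, 0], [1, 0, 0, 0, 0, 0, 0], [1, 0, 0, 0, 0, 0, 0], [1, 0, 0, 0, 0, 0, 0], [1, 0, 0, 0, 0, 0, 0]],
  ],
)

```text
t: 3.98
tool_pos: [0.4946, -0.2913, 0.0049]
tool_rot: [[-0.9, 0.437, -0.0], [0.437, 0.9, 0.0], [0.0, -0.0, -1.0]]
force: [0.5, -0.2, 0.4]
width: 0.0
```

```bash
python3 - <<'E'
from h import *
t=eyes.snapshot("top");s=eyes.snapshot("scene")
a=cv2.resize(t[180:270,290:390],(400,360),interpolation=cv2.INTER_CUBIC)
b=cv2.resize(s[130:230,120:231],(400,360),interpolation=cv2.INTER_CUBIC)
cv2.imwrite("pics/t2.png",np.hstack([a,b]));print(readout.observe()["width"])
E
```

```text
-0.0010047245614013343
```

View pics/t2.png

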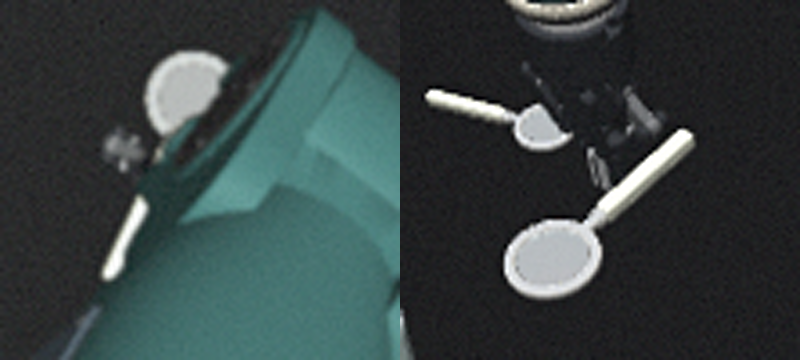

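```bash
python3 - <<'E'
from h import *
f=lambda x,y:((x-400)*.2775+120,y/3.6+130)
for n,p,z in(("tip",(598,186),.005),("lens",(553,258),.0115),("handle front",(605,210),.014),("handle end",(687,137),.014)):print(n,onz("scene",*f(*p),z))
g=lambda x,y:(x/4+290,y/4+180)
for n,p,z in(("lens",(188,93),.0115),("handle end",(113,272),.014)):print(n,onz("top",*g(*p),z))
print(proj("scene",[.4946,-.2913,.005]),proj("top",[.4946,-.2913,.005]), proj("top",[.4946,-.2913,.024]))
E
```

```text
tip [ 0.48369428 -0.30702786  0.005     ]
lens [ 0.56318267 -0.31482439  0.0115    ]
handle front [ 0.51396668 -0.29058419  0.014     ]
handle end [ 0.43055519 -0.25086374  0.014     ]
lens [ 0.55897002 -0.31771116  0.0115    ]
handle end [ 0.42609924 -0.25915844  0.014     ]
[179.2944572  185.28614832] [328.15283966 224.81941669] [329.33527444 224.7679602 ]
```

```bash
python3 - <<'E'
from h import *
s=eyes.snapshot("scene")
s=s[135:215,140:225].astype(float);s=np.clip(255*(s/255)**.5,0,255).astype(np.uint8)
cv2.imwrite("pics/s3.png",cv2.resize(s,None,fx=7,fy=7,interpolation=cv2.INTER_CUBIC))
print((proj("scene",[.4946,-.2913,.005])-[140,135])*7,(proj("scene",[.4946,-.2913,.08])-[140,135])*7)
E
```

```text
[275.06120038 352.00303825] [244.19785513 214.72889786]
```

View pics/s3.png

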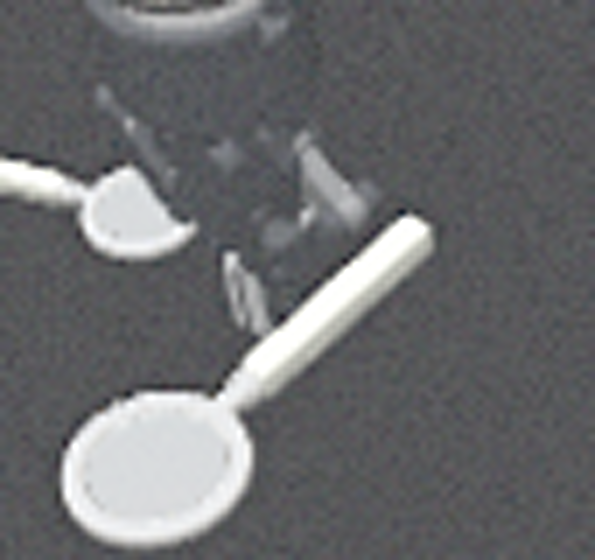

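The handle (back edge at (268,335)) lies just in front of the shut fingers, so the raised tips slid over it. I'll raise, clear the view and measure again in both views.

Emit:
step_arm(
  plan=[
    [[1, 0, 0, -40, 0, 0, 0], [1, 0, 0, -80, 0, 0, 0], [0.6, 60, 0, -110, 0, 0, 0], [0.6, 100, 0, -110, 0, 0, 0], [0.6, 140, 0, -110, 0, 0, 0], [0.6, 180, 0, -110, 0, 0, 0], [0.6, 180, 0, -110, 0, 0, 0], [0.6, 180, 0, -110, 0, 0, 0], [0.6, 180, 0, -110, 0, 0, 0]],
  ],
)

```text
t: 4.88
tool_pos: [0.3324, -0.2127, 0.1154]
tool_rot: [[-0.899, 0.437, 0.001], [0.437, 0.899, -0.001], [-0.001, -0.0, -1.0]]
force: [0.3, -0.1, 0.9]
width: 0.401
```

```bash
cat > m.py <<'E'
from h import *
def big(k):
    cs,_=cv2.findContours(k.astype(np.uint8),cv2.RETR_EXTERNAL,cv2.CHAIN_APPROX_NONE);return max(cs,key=cv2.contourArea)
def loupe(n,im,seed):
    g=cv2.medianBlur(im,3).min(2);m=(g>95).astype(np.uint8)
    _,lab=cv2.connectedComponents(m);m=(lab==lab[seed[1],seed[0]]).astype(np.uint8)
    d=cv2.morphologyEx(m,cv2.MORPH_OPEN,cv2.getStructuringElement(cv2.MORPH_ELLIPSE,(11,11)))
    d=(d*m);e=cv2.fitEllipse(big(d));L=onz(n,*e[0],.0115)
    h=m*(1-cv2.dilate(d,np.ones((9,9),np.uint8)));r=cv2.minAreaRect(big(h));H=onz(n,*r[0],.012)
    x=L-H;print(n,"lens",np.round(e[0],1),np.round(e[1],1),np.round(L,4),"handle",np.round(r[0],1),np.round(r[1],1),np.round(H,4),"dist",np.linalg.norm(x[:2]).round(4),"yaw",np.degrees(np.arctan2(x[1],x[0])).round(1))
    return L,H
E
python3 - <<'E'
from m import *
for n,s in(("top",(338,204)),("scene",(162,202))):
    im=eyes.snapshot(n);cv2.imwrite(f"pics/{n}4.png",im)
    try: loupe(n,cv2.imread(f"pics/{n}0.png"),s)
    except Exception as e: print(e)
    try: loupe(n,im,s)
    except Exception as e: print(e)
togo([.5,-.29,.002],154)
E
```

```text
top lens [338.  204.4] [23.2 24.2] [ 0.5554 -0.3207  0.0115] handle [324. 235.] [ 6.  33.1] [ 0.4643 -0.277   0.012 ] dist 0.101 yaw -25.6
top lens [338.  204.4] [23.2 24.2] [ 0.5554 -0.3207  0.0115] handle [324. 235.] [ 6. 33.] [ 0.4643 -0.277   0.012 ] dist 0.101 yaw -25.6
scene lens [161.8 201.4] [20.6 26.9] [ 0.5625 -0.3167  0.0115] handle [187.7 177.8] [ 6.  32.7] [ 0.47   -0.2739  0.012 ] dist 0.1019 yaw -24.9
scene lens [161.8 201.4] [20.6 26.9] [ 0.5625 -0.3167  0.0115] handle [187.7 177.8] [ 6.  32.7] [ 0.47   -0.2739  0.012 ] dist 0.1019 yaw -24.9
t 4.9833 pos [ 0.3335 -0.2134  0.1151] shift [-183.1    3.8  113.3] turn [-0.   0.1  0.1] joints [-0.78  0.1  -0.53  0.95  0.   -0.32] w 0.39708905653701204 F [ 0.3 -0.7  0.6]
```

The loupe has not moved at all, and the tip in the picture matches a tip about 10 mm higher than reported. I'll check the tip height by touching empty bench here.

Emit:
step_arm(
  plan=[
    [[1, 0, 0, 40, 0, 0, 0], [1, 0, 0, 75, 0, 0, 0], [1, 0, 0, 95, 0, 0, 0], [1, 0, 0, 105, 0, 0, 0], [1, 0, 0, 109, 0, 0, 0], [1, 0, 0, 110, 0, 0, 0], [1, 0, 0, 110, 0, 0, 0], [1, 0, 0, 110, 0, 0, 0]],
  ],
)

```text
t: 5.65
tool_pos: [0.3334, -0.2133, 0.0055]
tool_rot: [[-0.9, 0.436, 0.001], [0.436, 0.9, -0.001], [-0.001, -0.0, -1.0]]
force: [-0.7, -0.8, 0.6]
width: 0.004
```

Emit:
step_arm(
  plan=[
    [[1, 0, 0, 1, 0, 0, 0], [1, 0, 0, 2, 0, 0, 0], [1, 0, 0, 3, 0, 0, 0], [1, 0, 0, 3, 0, 0, 0]],
  ],
)

```text
t: 5.98
tool_pos: [0.3327, -0.2128, 0.0019]
tool_rot: [[-0.9, 0.437, 0.0], [0.437, 0.9, -0.0], [-0.0, -0.0, -1.0]]
force: [-0.3, -0.7, 0.4]
width: 0.001
```

```bash
python3 - <<'E'
from h import *
togo([.3335,-.2134,.1],154)
a=[]
for n,w in(("top",45),("scene",45)):
    s=eyes.snapshot(n);q=readout.observe()["tool_pos"];u,v=proj(n,q);x0,y0=int(u)-w,int(v)-w;s=s[y0:y0+2*w,x0:x0+2*w]
    s=np.clip(255*(s/255.)**.5,0,255).astype(np.uint8);a.append(cv2.resize(s,(400,400),interpolation=cv2.INTER_CUBIC));print(n,(u-x0+.5)*400/90,(v-y0+.5)*400/90)
cv2.imwrite("pics/s5.png",np.hstack(a))
E
```

```text
t 5.9833 pos [ 0.3327 -0.2128  0.0019] shift [ -1.   -0.3 -98.1] turn [-0.   0.   0.1] joints [-0.78  0.23 -0.73  0.6   0.   -0.32] w 0.0007466506475258654 F [-0.3 -0.7  0.4]
top 204.1992595574892 204.3963023620002
scene 205.2179714027847 206.31013926817758
```

View pics/s5.png

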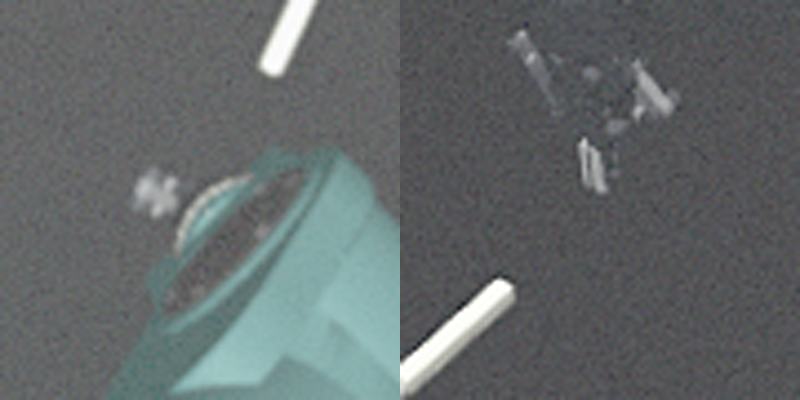

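Emit:
step_arm(
  plan=[
    [[1, 0, 0, 1, 0, 0, 0], [1, 0, 0, 2, 0, 0, 0], [1, 0, 0, 3, 0, 0, 0], [1, 0, 0, 4, 0, 0, 0], [1, 0, 0, 4, 0, 0, 0]],
  ],
)

```text
t: 6.5
tool_pos: [0.3326, -0.2127, -0.0023]
tool_rot: [[-0.9, 0.437, -0.0], [0.437, 0.9, 0.0], [0.0, 0.0, -1.0]]
force: [-1.0, 0.3, 0.1]
width: -0.001
```

Emit:
step_arm(
  plan=[
    [[1, 0, 0, 1, 0, 0, 0], [1, 0, 0, 2, 0, 0, 0], [1, 0, 0, 2, 0, 0, 0]],
  ],
)

```text
t: 6.75
tool_pos: [0.3327, -0.2127, -0.0043]
tool_rot: [[-0.9, 0.437, -0.0], [0.437, 0.9, 0.0], [0.0, 0.0, -1.0]]
force: [0.0, 0.5, -0.5]
width: -0.0
```

Emit:
step_arm(
  plan=[
    [[1, 0, 0, 1, 0, 0, 0], [1, 0, 0, 2, 0, 0, 0], [1, 0, 0, 2, 0, 0, 0]],
  ],
)

```text
t: 7.0
tool_pos: [0.3326, -0.2127, -0.0063]
tool_rot: [[-0.9, 0.436, -0.0], [0.436, 0.9, 0.0], [0.0, 0.0, -1.0]]
force: [0.3, 0.7, -0.1]
width: -0.004
```

The readout is biased: it gives −6 mm with no contact. I'll continue until it touches.

Emit:
step_arm(
  plan=[
    [[1, 0, 0, 1, 0, 0, 0], [1, 0, 0, 2, 0, 0, 0], [1, 0, 0, 2, 0, 0, 0]],
  ],
)

```text
t: 7.25
tool_pos: [0.3326, -0.2127, -0.0083]
tool_rot: [[-0.9, 0.437, -0.0], [0.437, 0.9, 0.0], [0.0, 0.0, -1.0]]
force: [-0.2, -0.0, -0.2]
width: 0.002
```

Emit:
step_arm(
  plan=[
    [[1, 0, 0, 1, 0, 0, 0], [1, 0, 0, 2, 0, 0, 0], [1, 0, 0, 2, 0, 0, 0]],
  ],
)

```text
t: 7.5
tool_pos: [0.3326, -0.2126, -0.0103]
tool_rot: [[-0.9, 0.437, -0.0], [0.437, 0.9, 0.0], [0.0, 0.0, -1.0]]
force: [0.0, 0.3, 0.7]
width: -0.001
```

Emit:
step_arm(
  plan=[
    [[1, 0, 0, 1, 0, 0, 0], [1, 0, 0, 1, 0, 0, 0]],
  ],
)

```text
t: 7.67
tool_pos: [0.3327, -0.2127, -0.0113]
tool_rot: [[-0.9, 0.436, -0.0], [0.436, 0.9, 0.0], [0.0, 0.0, -1.0]]
force: [0.5, -0.2, 0.5]
width: -0.001
```

Emit:
step_arm(
  plan=[
    [[1, 0, 0, 1, 0, 0, 0], [1, 0, 0, 1, 0, 0, 0]],
  ],
)

```text
t: 7.83
tool_pos: [0.3327, -0.2127, -0.0122]
tool_rot: [[-0.9, 0.437, -0.0], [0.437, 0.9, 0.0], [0.0, 0.0, -1.0]]
force: [-0.1, 0.5, 0.3]
width: -0.003
```

Emit:
step_arm(
  plan=[
    [[1, 0, 0, 1, 0, 0, 0], [1, 0, 0, 1, 0, 0, 0]],
  ],
)

```text
t: 8.0
tool_pos: [0.3327, -0.2127, -0.0132]
tool_rot: [[-0.9, 0.437, -0.0], [0.437, 0.9, 0.0], [0.0, 0.0, -1.0]]
force: [0.1, -0.0, -0.7]
width: 0.0
```

Emit:
step_arm(
  plan=[
    [[1, 0, 0, 1, 0, 0, 0], [1, 0, 0, 1, 0, 0, 0]],
  ],
)

```text
t: 8.17
tool_pos: [0.3327, -0.2127, -0.0143]
tool_rot: [[-0.9, 0.437, -0.0], [0.437, 0.9, 0.0], [0.0, 0.0, -1.0]]
force: [0.2, -0.3, 1.1]
width: 0.001
```

Emit:
step_arm(
  plan=[
    [[1, 0, 0, 1, 0, 0, 0], [1, 0, 0, 1, 0, 0, 0]],
  ],
)

```text
t: 8.33
tool_pos: [0.3327, -0.2127, -0.0153]
tool_rot: [[-0.9, 0.437, -0.0], [0.437, 0.9, 0.0], [0.0, 0.0, -1.0]]
force: [0.5, 0.3, 0.3]
width: -0.003
```

Emit:
step_arm(
  plan=[
    [[1, 0, 0, 1, 0, 0, 0], [1, 0, 0, 1, 0, 0, 0]],
  ],
)

```text
t: 8.5
tool_pos: [0.3327, -0.2127, -0.0162]
tool_rot: [[-0.9, 0.436, -0.0], [0.436, 0.9, 0.0], [0.0, -0.0, -1.0]]
force: [0.8, 0.1, -0.1]
width: -0.003
```

```bash
python3 - <<'E'
from h import *
a=[]
for n,w in(("top",45),("scene",45)):
    s=eyes.snapshot(n);q=readout.observe()["tool_pos"];u,v=proj(n,[q[0],q[1],0]);x0,y0=int(u)-w,int(v)-w;s=s[y0:y0+2*w,x0:x0+2*w]
    s=np.clip(255*(s/255.)**.5,0,255).astype(np.uint8);a.append(cv2.resize(s,(400,400),interpolation=cv2.INTER_CUBIC));print(n,x0,y0,(u-x0+.5)*400/90,(v-y0+.5)*400/90)
cv2.imwrite("pics/s6.png",np.hstack(a))
E
```

```text
top 257 234 203.75878110714314 204.09578163045023
scene 176 104 205.5527412775066 204.04455650217213
```

View pics/s6.png

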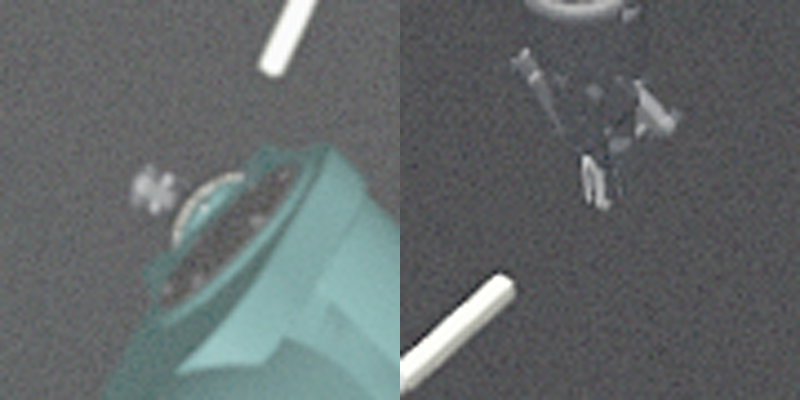

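Emit:
step_arm(
  plan=[
    [[1, 0, 0, 1, 0, 0, 0], [1, 0, 0, 1, 0, 0, 0]],
  ],
)

```text
t: 8.77
tool_pos: [0.3327, -0.2127, -0.0172]
tool_rot: [[-0.9, 0.436, -0.0], [0.436, 0.9, 0.0], [0.0, 0.0, -1.0]]
force: [-0.3, -0.7, 0.6]
width: 0.0
```

Emit:
step_arm(
  plan=[
    [[1, 0, 0, 1, 0, 0, 0], [1, 0, 0, 1, 0, 0, 0]],
  ],
)

```text
t: 8.93
tool_pos: [0.3327, -0.2127, -0.0183]
tool_rot: [[-0.9, 0.437, -0.0], [0.437, 0.9, 0.0], [0.0, 0.0, -1.0]]
force: [-0.0, 0.2, -1.1]
width: -0.002
```

Emit:
step_arm(
  plan=[
    [[1, 0, 0, 1, 0, 0, 0], [1, 0, 0, 1, 0, 0, 0]],
  ],
)

```text
t: 9.1
tool_pos: [0.3327, -0.2127, -0.0193]
tool_rot: [[-0.9, 0.437, -0.0], [0.437, 0.9, 0.0], [0.0, 0.0, -1.0]]
force: [0.7, -0.2, 0.3]
width: 0.0
```

Emit:
step_arm(
  plan=[
    [[1, 0, 0, 1, 0, 0, 0], [1, 0, 0, 1, 0, 0, 0]],
  ],
)

```text
t: 9.27
tool_pos: [0.3327, -0.2127, -0.0203]
tool_rot: [[-0.9, 0.437, -0.0], [0.437, 0.9, 0.0], [0.0, 0.0, -1.0]]
force: [0.2, -0.5, -0.1]
width: -0.002
```

Emit:
step_arm(
  plan=[
    [[1, 0, 0, 1, 0, 0, 0], [1, 0, 0, 1, 0, 0, 0]],
  ],
)

```text
t: 9.43
tool_pos: [0.3327, -0.2127, -0.0213]
tool_rot: [[-0.9, 0.437, -0.0], [0.437, 0.9, 0.0], [0.0, 0.0, -1.0]]
force: [-0.7, 0.0, -0.3]
width: 0.0
```

Emit:
step_arm(
  plan=[
    [[1, 0, 0, 1, 0, 0, 0], [1, 0, 0, 1, 0, 0, 0]],
  ],
)

```text
t: 9.6
tool_pos: [0.3327, -0.2127, -0.0222]
tool_rot: [[-0.9, 0.437, -0.0], [0.437, 0.9, 0.0], [0.0, 0.0, -1.0]]
force: [1.0, 0.2, 0.2]
width: -0.0
```

```bash
python3 - <<'E'
from h import *
s=eyes.snapshot("scene");q=readout.observe()["tool_pos"]
cv2.imwrite("pics/s7raw.png",s)
ref=cv2.imread("pics/scene0.png")
d=np.abs(cv2.GaussianBlur(s,(3,3),0).astype(int)-cv2.GaussianBlur(ref,(3,3),0)).max(2)
print("z0 proj",proj("scene",[q[0],q[1],0]),"q proj",proj("scene",q))
for r in range(140,170): print(r,d[r,210:236])
E
```

```text
z0 proj [221.73890186 149.40286389] q proj [222.34112847 154.9106272 ]
140 [ 2  1  1  2  4  3  3 22 40 20  2  3  2  3  7  7  3  1  3  3  2  1  1  1
  1  1]
141 [ 1  2  2  4  3  2  9 58 91 52 11  3  3  1  6  4  2  1  4  3  2  2  1  1
  0  2]
142 [ 2  2  3  3  3  3 13 60 91 63 22  5  2  7 15 11  4  2  2  1  2  2  1  1
  0  2]
143 [ 1  1  2  2  2  2 10 39 57 54 40 20  6  8 13 10  4  2  1  1  2  1  0  1
  1  3]
144 [ 2  1  4  3  2  2  7 31 46 52 60 45 15  3  6  5  2  2  1  1  1  2  4  3
  1  2]
145 [ 2  2  1  2  1  3  6 33 49 54 68 58 19  1  1  1  4  3  2  2  3  2  4  3
  1  2]
146 [ 2  2  2  1  1  2  2 29 50 50 67 61 22  1  1  1  4  3  3  3  3  2  1  2
  2  2]
147 [ 3  3  3  1  1  2  3 24 47 46 63 64 26  5  4  4  3  2  2  1  1  2  2  2
  2  2]
148 [ 2  2  2  1  1  2  5 20 47 48 64 66 32  8  5  7  2  2  2  2  3  4  3  1
  1  1]
149 [ 1  1  0  1  1  1  4 17 44 51 65 68 38  9  2  3  1  3  2  3  3  3  1  1
  1  0]
150 [ 1  1  3  3  2  2  1 11 30 41 59 69 47 17  3  1  2  3  1  2  3  2  2  1
  3  2]
151 [ 1  3  3  2  1  2  2  4 11 21 40 58 51 25  6  1  3  3  1  1  1  2  2  2
  4  3]
152 [ 1  
[... 361 characters left out ...]
2 2]
158 [3 2 1 2 2 1 1 2 3 2 3 2 1 2 1 1 2 6 5 3 5 3 2 3 1 3]
159 [1 0 1 2 2 2 2 3 3 1 3 2 1 3 2 1 3 4 4 2 3 1 2 1 1 3]
160 [2 1 2 1 2 3 3 2 2 3 3 0 1 1 1 1 1 1 2 2 1 1 0 1 0 1]
161 [1 1 1 1 2 3 4 4 2 1 2 1 1 1 2 2 2 1 1 2 2 1 1 1 1 1]
162 [3 3 2 3 2 2 3 4 3 1 1 1 1 1 1 1 0 2 1 2 2 2 2 3 3 1]
163 [4 3 1 3 3 1 1 1 1 1 1 1 3 3 1 1 1 3 2 0 1 3 2 2 2 1]
164 [1 0 2 2 1 2 2 2 1 1 1 2 5 4 2 3 2 2 0 1 2 3 3 1 1 0]
165 [1 1 1 1 2 2 3 2 2 3 0 3 3 3 2 2 2 1 1 2 2 1 1 1 1 1]
166 [1 1 0 3 2 1 2 2 1 3 2 2 3 4 2 1 1 2 2 3 2 0 1 2 1 1]
167 [3 1 1 1 2 2 1 3 1 1 1 1 2 2 3 2 2 3 3 2 1 1 1 1 0 1]
168 [1 1 0 1 3 2 2 2 1 1 1 3 1 1 2 1 3 5 3 1 1 2 1 1 1 1]
169 [3 2 1 2 2 2 3 3 2 0 2 4 3 1 1 1 0 3 2 1 2 1 2 1 1 3]
```

Emit:
step_arm(
  plan=[
    [[1, 0, 0, 1, 0, 0, 0], [1, 0, 0, 1, 0, 0, 0]],
  ],
)

```text
t: 9.82
tool_pos: [0.3327, -0.2127, -0.0232]
tool_rot: [[-0.9, 0.436, -0.0], [0.436, 0.9, 0.0], [0.0, 0.0, -1.0]]
force: [0.1, 0.6, 0.2]
width: -0.006
```

Emit:
step_arm(
  plan=[
    [[1, 0, 0, 1, 0, 0, 0], [1, 0, 0, 1, 0, 0, 0]],
  ],
)

```text
t: 9.98
tool_pos: [0.3327, -0.2128, -0.0235]
tool_rot: [[-0.9, 0.436, 0.0], [0.436, 0.9, -0.0], [-0.0, -0.0, -1.0]]
force: [-5.0, 3.8, 24.3]
width: 0.001
```

Emit:
step_arm(
  plan=[
    [[1, 0, 0, 1, 0, 0, 0], [1, 0, 0, 1, 0, 0, 0]],
  ],
)

```text
t: 10.15
tool_pos: [0.3328, -0.2128, -0.0236]
tool_rot: [[-0.9, 0.436, 0.001], [0.436, 0.9, -0.001], [-0.001, -0.001, -1.0]]
force: [-10.9, 9.6, 56.6]
width: 0.002
```

Contact at a reported −23.5 mm. I'll back off and triangulate to see whether the bench or the readout is displaced.

Emit:
step_arm(
  plan=[
    [[1, 0, 0, -4, 0, 0, 0], [1, 0, 0, -4, 0, 0, 0]],
  ],
)

```text
t: 10.32
tool_pos: [0.333, -0.213, -0.0205]
tool_rot: [[-0.9, 0.436, 0.001], [0.436, 0.9, -0.001], [-0.001, -0.0, -1.0]]
force: [-0.3, 0.4, 0.0]
width: 0.0
```

```bash
python3 - <<'E'
from m import *
def tri(a,b):
    (o1,d1),(o2,d2)=ray("top",*a),ray("scene",*b)
    A=np.stack([d1,-d2],1);x=np.linalg.lstsq(A,o2-o1,rcond=None)[0];p,q=o1+d1*x[0],o2+d2*x[1];print(np.round((p+q)/2,4),"gap",np.round((q-p)*1e3,1))
B=lambda x,y:((x+.5)/6-.5+150,(y+.5)/6-.5+125)
A=lambda x,y:((x+.5)/6-.5+250,(y+.5)/6-.5+200)
print("lens");tri((338,204.4),(161.8,201.4))
print("handle");tri((324,235),(187.7,177.8))
print("mouth");tri(B(162,345),A(587,208))
print("corners");tri(B(563,512),A(132,38));tri(B(37,472),A(748,153))
t=cv2.imread("pics/top0.png");s=cv2.imread("pics/scene0.png")
def blob(im,f):
    k=f(cv2.cvtColor(im,cv2.COLOR_BGR2HSV).astype(int));c=big(k);M=cv2.moments(c);return M["m10"]/M["m00"],M["m01"]/M["m00"]
pink=lambda h:((h[...,0]>150)&(h[...,0]<176)&(h[...,1]>60)&(h[...,2]>120))
red=lambda h:(((h[...,0]<6)|(h[...,0]>174))&(h[...,1]>180)&(h[...,2]>80))
for f in(pink,red):
    a,b=blob(t,f),blob(s,f);print(a,b);tri(a,b)
print("tip z0 in scene",onz("scene",221.7,152.5,0),"z-.02",onz("scene",221.7,152.5,-.02))
E
```

```text
lens
[ 0.5558 -0.3217  0.0027] gap [-0.5  1.5 -0.3]
handle
[ 0.464  -0.2775  0.005 ] gap [-0.4  1.6 -0.3]
mouth
[0.6185 0.1587 0.0522] gap [-0.4  3.   0.5]
corners
[ 0.5381 -0.0343  0.0209] gap [-1.2  6.4  0.1]
[0.5584 0.2244 0.0242] gap [-0.1  1.5  0.4]
(220.57777777777775, 232.24444444444444) (301.39080459770116, 197.583908045977)
[ 0.4718  0.0355 -0.009 ] gap [-0.9  6.   0.5]
(244.1952160493827, 240.14274691358023) (274.36377473363774, 183.18036529680364)
[ 0.4489 -0.0389  0.0099] gap [-0.3  1.4  0. ]
tip z0 in scene [ 3.45471374e-01 -2.09743620e-01 -1.11022302e-16] z-.02 [ 0.32513565 -0.21632377 -0.02      ]
```

Triangulation puts the bench near z = 0. So the readout, or the tool length, is about 23.5 mm low in z, with little xy error. I'll use reported z ≈ −0.020 for the grasp.

Emit:
step_arm(
  plan=[
    [[0.5, 0, 0, -30, 0, 0, 0], [0.5, -20, 0, -65, 0, 0, 0], [0.5, -60, 0, -75, 0, 0, 0], [0.5, -100, 0, -75, 0, 0, 0], [0.5, -140, 0, -75, 0, 0, 0], [0.5, -175, 0, -75, 0, 0, 0], [0.5, -175, 0, -75, 0, 0, 0], [0.5, -175, 0, -75, 0, 0, 0], [0.5, -175, 0, -75, 0, 0, 0]],
  ],
)

```text
t: 11.07
tool_pos: [0.4895, -0.2886, 0.0532]
tool_rot: [[-0.9, 0.436, -0.001], [0.436, 0.9, 0.001], [0.002, 0.0, -1.0]]
force: [-0.1, -0.5, 0.5]
width: 0.503
```

```bash
python3 - <<'E'
from h import *
togo([.491,-.290,-.0205],154.4)
E
```

```text
t 11.0667 pos [ 0.4895 -0.2886  0.0532] shift [-2.1 -0.6 73.7] turn [ 0.  -0.1 -0.3] joints [-0.68  0.43 -0.24  0.91 -0.   -0.22] w 0.503243063402835 F [-0.1 -0.5  0.5]
```

Emit:
step_arm(
  plan=[
    [[0.5, -2, 0, 25, 0, 0, 0], [0.5, -2, 0, 45, 0, 0, 0], [0.5, -2, 0, 58, 0, 0, 0], [0.5, -2, 0, 66, 0, 0, 0], [0.5, -2, 0, 70, 0, 0, 0], [0.5, -2, 0, 73, 0, 0, 0], [0.5, -2, 0, 73, 0, 0, 0], [0.5, -2, 0, 73, 0, 0, 0]],
  ],
)

```text
t: 11.73
tool_pos: [0.4921, -0.2902, -0.0185]
tool_rot: [[-0.9, 0.437, 0.001], [0.437, 0.9, -0.001], [-0.001, -0.0, -1.0]]
force: [0.2, -0.6, -0.5]
width: 0.502
```

Emit:
step_arm(
  plan=[
    [[1, 0, 0, 0, 0, 0, 0], [1, 0, 0, 0, 0, 0, 0], [1, 0, 0, 0, 0, 0, 0], [1, 0, 0, 0, 0, 0, 0], [1, 0, 0, 0, 0, 0, 0], [1, 0, 0, 0, 0, 0, 0], [1, 0, 0, 0, 0, 0, 0], [1, 0, 0, 0, 0, 0, 0], [1, 0, 0, 0, 0, 0, 0]],
  ],
)

```text
t: 12.48
tool_pos: [0.4922, -0.2901, -0.0186]
tool_rot: [[-0.9, 0.436, 0.001], [0.436, 0.9, -0.0], [-0.001, -0.0, -1.0]]
force: [-1.2, 1.2, 6.2]
width: 0.138
```

Gripped (width 0.138, so it is holding something). I'll lift slowly.

Emit:
step_arm(
  plan=[
    [[1, 0, 0, -5, 0, 0, 0], [1, 0, 0, -15, 0, 0, 0], [1, 0, 0, -30, 0, 0, 0], [1, 0, 0, -45, 0, 0, 0], [1, 0, 0, -60, 0, 0, 0], [1, 0, 0, -75, 0, 0, 0], [1, 0, 0, -90, 0, 0, 0], [1, 0, 0, -105, 0, 0, 0], [1, 0, 0, -120, 0, 0, 0], [1, 0, 0, -130, 0, 0, 0], [1, 0, 0, -135, 0, 0, 0], [1, 0, 0, -135, 0, 0, 0], [1, 0, 0, -135, 0, 0, 0]],
  ],
)

```text
t: 13.57
tool_pos: [0.4919, -0.2899, 0.1157]
tool_rot: [[-0.9, 0.436, -0.0], [0.436, 0.9, 0.0], [0.0, 0.0, -1.0]]
force: [0.4, 0.2, -1.7]
width: 0.141
```

```bash
python3 - <<'E'
from h import *
togo([.5514,.1357,.118],198.2)
a=[]
for n in("top","scene"):
    s=eyes.snapshot(n);cv2.imwrite(f"pics/{n}8.png",s);u,v=proj(n,[.54,-.31,.14]);x0,y0=int(u)-50,int(v)-50
    s=s[y0:y0+100,x0:x0+100];print(n,x0,y0)
    a.append(cv2.resize(s,(400,400),interpolation=cv2.INTER_CUBIC))
cv2.imwrite("pics/s8.png",np.hstack(a))
E
```

```text
t 13.5667 pos [ 0.4919 -0.2899  0.1157] shift [132.2 408.9  -2.3] turn [  0.   -0.  -44.1] joints [-0.68  0.38 -0.12  1.06 -0.   -0.22] w 0.14058676045360666 F [ 0.4  0.2 -1.7]
top 294 157
scene 107 110
```

View pics/s8.png

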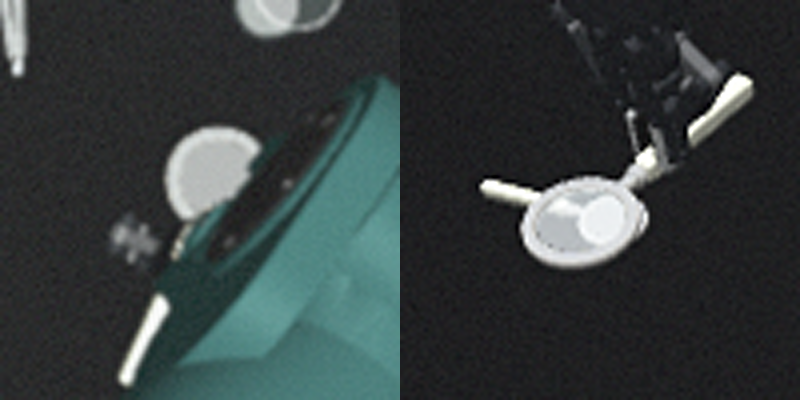

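The loupe is held by the front of its handle (lens around (585,222) in the scene part, handle to (740,90)). I'll swing over to the bare connector.

Emit:
step_arm(
  plan=[
    [[1, 1, 4, 0, 0, 0, 0], [1, 5, 16, 0, 0, 0, -2], [1, 11, 33, 0, 0, 0, -4], [1, 18, 57, 0, 0, 0, -6], [1, 26, 82, 0, 0, 0, -9], [1, 36, 110, 0, 0, 0, -12], [1, 45, 139, 0, 0, 0, -15], [1, 54, 168, 0, 0, 0, -18], [1, 63, 196, 0, 0, 0, -21], [1, 73, 225, -2, 0, 0, -24], [1, 82, 254, -2, 0, 0, -27], [1, 91, 282, -2, 0, 0, -30], [1, 100, 311, -2, 0, 0, -33.5], [1, 108, 335, -2, 0, 0, -36], [1, 116, 360, -2, 0, 0, -39], [1, 123, 380, -2, 0, 0, -41], [1, 127, 393, -2, 0, 0, -42.5], [1, 130, 402, -2, 0, 0, -43.5], [1, 131, 406, -2, 0, 0, -44], [1, 132, 409, -2, 0, 0, -44]],
  ],
)

```text
t: 15.33
tool_pos: [0.5516, 0.1357, 0.1178]
tool_rot: [[-0.95, -0.312, -0.0], [-0.312, 0.95, -0.0], [0.0, -0.0, -1.0]]
force: [0.6, 0.1, -1.0]
width: 0.14
```

Emit:
step_arm(
  plan=[
    [[1, 0, 0, 0, 0, 0, 0], [1, 0, 0, 0, 0, 0, 0], [1, 0, 0, 0, 0, 0, 0], [1, 0, 0, 0, 0, 0, 0], [1, 0, 0, 0, 0, 0, 0]],
  ],
)

```text
t: 15.75
tool_pos: [0.5518, 0.1351, 0.1179]
tool_rot: [[-0.951, -0.31, 0.0], [-0.31, 0.951, -0.0], [-0.0, -0.0, -1.0]]
force: [-0.7, -0.5, -0.8]
width: 0.14
```

```bash
python3 - <<'E'
from h import *
togo([.5514,.1357,.1144],198.2)
a=[]
for n in("top","scene"):
    s=eyes.snapshot(n);cv2.imwrite(f"pics/{n}9.png",s);u,v=proj(n,[.62,.14,.14]);x0,y0=int(u)-50,int(v)-50
    s=s[y0:y0+100,x0:x0+100];print(n,x0,y0,"expected lens",(proj(n,[.6184,.158,.14])-[x0,y0]+.5)*4+[400*(n=="scene"),0])
    a.append(cv2.resize(s,(400,400),interpolation=cv2.INTER_CUBIC))
cv2.imwrite("pics/s9.png",np.hstack(a))
E
```

```text
t 15.75 pos [0.5518 0.1351 0.1179] shift [0.2 0.6 3.5] turn [-0.   0.  -0.1] joints [ 0.1   0.38 -0.13  1.07 -0.   -0.22] w 0.13957059374272446 F [-0.7 -0.5 -0.8]
top 126 127 expected lens [178.56318277 207.98430724]
scene 293 159 expected lens [636.67008053 207.01539812]
```

View pics/s9.png

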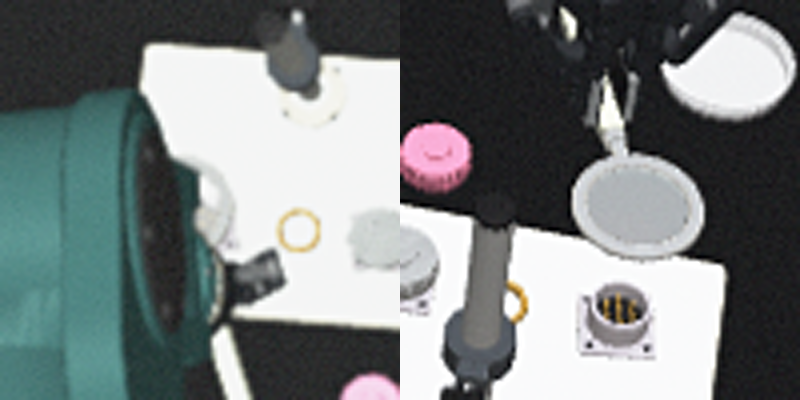

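```bash
python3 - <<'E'
from m import *
s=cv2.imread("pics/scene9.png");ref=cv2.imread("pics/scene0.png")
d=cv2.GaussianBlur(s,(3,3),0).astype(int)-cv2.GaussianBlur(ref,(3,3),0)
k=(np.abs(d).max(2)>22).astype(np.uint8);k[:195]=0;k[:,:334]=0;k[:,372:]=0
k[:197]=0
c=big(cv2.morphologyEx(k,cv2.MORPH_CLOSE,np.ones((5,5),np.uint8)));c=c[c[:,0,1]>199]
e=cv2.fitEllipse(c);print("scene lens",e)
for z in(.137,.14,.1435,.147):
    P=np.array([proj("scene",[.6184+.036*np.cos(a),.1575+.036*np.sin(a),z+.0]) for a in np.linspace(0,6.28,60)],np.float32)
    print(z,cv2.fitEllipse(P),"onz",onz("scene",*e[0],z))
t=cv2.imread("pics/top9.png");g=t.min(2)
x0,y0=126,127
for r in range(160,192,2): print(r,g[r,172:196])
print("exp top",proj("top",[.6184,.1575,.1435]))
E
```

```text
scene lens ((352.0147399902344, 210.3065185546875), (27.144371032714844, 34.540748596191406), 102.31027221679688)
0.137 ((351.3074645996094, 211.4075164794922), (25.28678321838379, 33.83305358886719), 101.95509338378906) onz [0.6158886 0.1590344 0.137    ]
0.14 ((351.4977111816406, 210.5353240966797), (25.304393768310547, 33.91181182861328), 101.9050521850586) onz [0.61842246 0.1587463  0.14      ]
0.1435 ((351.7207946777344, 209.51260375976562), (25.324783325195312, 34.00419616699219), 101.84689331054688) onz [0.62137864 0.15841018 0.1435    ]
0.147 ((351.945068359375, 208.4843292236328), (25.345014572143555, 34.097076416015625), 101.78898620605469) onz [0.62433481 0.15807407 0.147     ]
160 [244 244 245 244 244 244 245 244 244 244 244 244 244 245 244 244 245 245
 245 244 245 244 244 245]
162 [244 244 244 245 244 244 245 244 245 245 244 244 244 245 244 244 245 244
 244 244 244 244 244 245]
164 [245 245 244 245 245 244 245 244 244 244 244 244 244 244 245 245 244 244
 244 245 244 244 245 244]
166 [219 222 222 234 240 244 245 245 245 244 244 245 244 245 245 244 245 245
 244 244 245 244
[... 581 characters left out ...]
 238 245 244 245 244
 244 245 245 244 245 245]
180 [ 48  49  96 173 197 199 195 199 193 205 210 202 213 240 245 245 244 244
 244 245 244 244 244 244]
182 [ 44  53 104 177 198 199 196 195 210 213 212 193 218 243 245 245 244 245
 244 244 244 245 245 213]
184 [ 51  44  69 126 172 189 199 207 214 212 178 199 223 241 245 245 245 245
 245 244 244 245 241 172]
186 [ 45  40  40  58  78 138 195 210 205 177 186 219 226 235 243 245 245 245
 245 244 245 245 245 193]
188 [ 41  46  43  64  60  77 121 154 185 215 206 172 205 214 237 245 245 245
 246 248 241 229 229 232]
190 [ 45  48  45  71  78  57  56 102 117 197 241 245 244 245 246 247 244 232
 185 119  94  73  73 168]
exp top [170.06060816 178.33780665]
```

The lens is 1.6–3.3 mm short in y, and 1–3.5 mm above the collar edge depending on the method. The ellipse shape shows it is level. I'll make a small correction and hold.

Emit:
step_arm(
  plan=[
    [[1, 0, 1, 1, 0, 0, 0], [1, -1, 2.4, 1.5, 0, 0, 0], [1, -1, 2.4, 1.5, 0, 0, 0], [1, -1, 2.4, 1.5, 0, 0, 0], [1, -1, 2.4, 1.5, 0, 0, 0], [1, -1, 2.4, 1.5, 0, 0, 0], [1, -1, 2.4, 1.5, 0, 0, 0], [1, -1, 2.4, 1.5, 0, 0, 0], [1, -1, 2.4, 1.5, 0, 0, 0], [1, -1, 2.4, 1.5, 0, 0, 0], [1, -1, 2.4, 1.5, 0, 0, 0], [1, -1, 2.4, 1.5, 0, 0, 0], [1, -1, 2.4, 1.5, 0, 0, 0], [1, -1, 2.4, 1.5, 0, 0, 0], [1, -1, 2.4, 1.5, 0, 0, 0], [1, -1, 2.4, 1.5, 0, 0, 0], [1, -1, 2.4, 1.5, 0, 0, 0], [1, -1, 2.4, 1.5, 0, 0, 0], [1, -1, 2.4, 1.5, 0, 0, 0], [1, -1, 2.4, 1.5, 0, 0, 0]],
  ],
)

```text
t: 17.52
tool_pos: [0.5519, 0.1382, 0.1164]
tool_rot: [[-0.95, -0.311, -0.0], [-0.311, 0.95, -0.0], [0.0, -0.0, -1.0]]
force: [0.7, -1.0, -1.5]
width: 0.14
```

Emit:
step_arm(
  plan=[
    [[1, 0, 0, 0, 0, 0, 0], [1, 0, 0, 0, 0, 0, 0], [1, 0, 0, 0, 0, 0, 0], [1, 0, 0, 0, 0, 0, 0], [1, 0, 0, 0, 0, 0, 0], [1, 0, 0, 0, 0, 0, 0], [1, 0, 0, 0, 0, 0, 0], [1, 0, 0, 0, 0, 0, 0], [1, 0, 0, 0, 0, 0, 0], [1, 0, 0, 0, 0, 0, 0], [1, 0, 0, 0, 0, 0, 0], [1, 0, 0, 0, 0, 0, 0], [1, 0, 0, 0, 0, 0, 0], [1, 0, 0, 0, 0, 0, 0], [1, 0, 0, 0, 0, 0, 0], [1, 0, 0, 0, 0, 0, 0], [1, 0, 0, 0, 0, 0, 0], [1, 0, 0, 0, 0, 0, 0], [1, 0, 0, 0, 0, 0, 0], [1, 0, 0, 0, 0, 0, 0]],
  ],
)

```text
t: 19.18
tool_pos: [0.5519, 0.1382, 0.1164]
tool_rot: [[-0.95, -0.311, 0.0], [-0.311, 0.95, 0.0], [-0.0, 0.0, -1.0]]
force: [-0.2, 0.3, -0.6]
width: 0.141
```

```bash
python3 - <<'E'
from m import *
s=eyes.snapshot("scene");ref=cv2.imread("pics/scene0.png")
d=cv2.GaussianBlur(s,(3,3),0).astype(int)-cv2.GaussianBlur(ref,(3,3),0)
k=(np.abs(d).max(2)>22).astype(np.uint8);k[:197]=0;k[:,:334]=0;k[:,374:]=0
c=big(cv2.morphologyEx(k,cv2.MORPH_CLOSE,np.ones((5,5),np.uint8)));c=c[c[:,0,1]>199]
e=cv2.fitEllipse(c);print("scene lens",e,onz("scene",*e[0],.14),onz("scene",*e[0],.142))
o=readout.observe();print(o["t"],o["tool_pos"],o["width"],o["force"],np.abs(o["qvel"]).max())
# collar/cap/others unchanged?
for n,b in(("collar",(300,205,325,262)),("cap",(280,212,306,240)),("connector",(336,229,360,250))):
    x0,y0,x1,y1=b;print(n,"mean diff",np.abs(d[y0:y1,x0:x1]).mean().round(2))
E
```

```text
scene lens ((353.34063720703125, 210.94558715820312), (27.502145767211914, 34.383358001708984), 104.05110931396484) [0.61973983 0.16165208 0.14      ] [0.6214256  0.16145235 0.142     ]
19.2333 [0.5519245  0.13817352 0.11635919] 0.1403293016566717 [ 0.63467579 -0.19817187 -1.03717316] 0.0017289000247620633
collar mean diff 1.54
cap mean diff 2.28
connector mean diff 2.24
```

```bash
python3 -c "
from bench import arm;print(arm.sign_off())"
```

```text
the job is handed in; nothing more can be done
None
```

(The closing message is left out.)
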